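# Zero the bench gauge on its hex master

## Task

Set up the bench gauge: pick up the hex-footed setting master by its blue bar, lower it gently into the gauge's pocket (do not drop it in) and shuffle it round until its foot falls fully home in the hexagonal seat. Then, with the master left in place, turn the grey dial by its black centre bar until the dial's yellow zero line points at the orange pointer. Leave the square-footed master and the other things on the bench where they are.

Things in the scene. Friction and masses are not known exactly. Their poses are not given: they have to be found in the camera images.
- hex_master: setting master, 0.45 kg or so: hexagonal aluminium foot 64 mm across flats (74 mm across corners), 30 mm high, with a blue grip bar on top, 60 mm long (along its x), 24 mm wide (y) and 40 mm high, so 70 mm high overall. Origin at the centre of its underside, z up. Two flats of the foot face its +x and -x. It stands on the bench; it and the square master swap places at random
- seat (a point): centre of the floor of the gauge's pocket, 12 mm above the bench; axes of body gauge. Around it is a hexagonal seat, 68 mm across flats, 16 mm deep: the foot fits in six ways, 2 mm to spare on each side (about 0.1 rad either way). The seat is an aluminium insert clamped at another angle each time, up to 30 degrees either way off the gauge's axes; that angle is not reported: see it or feel for it
- mouth (a point): centre of the pocket's mouth, 38 mm above the bench, on the seat's axis: a round dark counterbore 90 mm across (ring 120 mm outside), 10 mm deep down to the flat aluminium ledge around the hexagonal seat. A foot that is in the counterbore but not aligned rests on the ledge, 16 mm too high
- plunger_top (a point): top centre of the brass plunger (16 mm across) in the middle of the pocket's floor: it stands up 6 mm on a soft spring (under 1 N); the master's weight presses it flush when the foot is fully home
- gauge: the bench gauge, fixed to the bench, place and yaw vary: green plate 150 (x) x 340 (y) x 12 mm, the pocket at y = -88 mm, the dial at y = +88 mm, a black housing 136 mm across, 30 mm high, under the dial. Origin under the plate's centre
- dial_grip (a point): a point on the dial's axis, 176 mm from the pocket's axis, 56 mm above the bench, in the middle of the black grip bar: the bar is 56 mm long (along the x of this point), 14 mm wide and stands from 36 to 68 mm above the bench, on a grey disc 92 mm across. The axes turn with the dial; z up
- zero_line (a point): the outer end of the yellow zero line, at the rim of the grey disc, 46 mm from the dial's axis; the line and the black bar lie along the x of this point, the zero line on the +x side
- dial (a joint): turn of the dial, rad, positive anticlockwise from above; at 0 the zero line points along the gauge's +x. Stops at -1.0 and 1.6; it stays where it is left (friction about 0.06 N m)
- pointer_tip (a point): the inner end of the orange pointer, 50 mm from the dial's axis; the pointer lies along the x of this point, pointing out from the axis over the black scale ring around the dial. Not to be touched: it is worked by the plunger
- pointer (a joint): angle of the orange pointer, rad, counted like joint dial: 0 while the plunger is up; it swings to about 0.9 as the plunger is pressed flush by the fully seated master. The dial reads zero when joint dial equals it
- square_master: the decoy setting master, a bystander: square aluminium foot 58 x 58 x 30 mm high with the same blue grip bar as the hex master (60 x 24 x 40 mm). Origin at the centre of its underside
- wrench: steel spanner 200 mm long lying flat, a bystander; origin at its middle, x along it
- screwdriver: screwdriver 200 mm long lying flat, a bystander; origin at its middle, x along it
- hammer: hammer 290 mm long lying flat, a bystander; origin at its middle, x along it
- brush: brush 200 mm long lying flat, a bystander; origin at its middle, x along it
- jar: closed jar 70 mm across and 90 mm high, a bystander; origin at the centre of its underside
- offcut: wood offcut 90 x 70 x 38 mm high, a bystander; origin at the centre of its underside
Mind the look-alikes: they are no part of the job. Leave any green, pink or red look-alike of the hex_master alone.

How it is judged:
On the way, in this order (a step that is already met when the one before it is completed fails the run):
1. the hex master is fully home in the seat (z of hex_master in the frame of seat below 0.003 m and horizontal distance between hex_master and seat below 0.006 m and angle between hex_master's own z axis and vertical below 0.06 rad), for 0.3 s.
2. the dial's zero line points at the pointer, the master still home (all of step 1 and angle between the x axis of zero_line and the x axis of pointer_tip, either way round below 0.09 rad), for 0.2 s.
At the end, for the whole second after the job is handed in: The hex master stands fully home in the hexagonal seat (its underside less than 3 mm above the pocket's floor, within 6 mm of its centre, tilted less than 0.06 rad, the pointer swung beyond 0.75 rad), at rest, and the dial's zero line is within 0.09 rad of the orange pointer, the dial at rest (all of step 2 and value of joint pointer above 0.75 rad and linear speed of hex_master below 0.02 m/s and velocity of joint dial between -0.05 and 0.05 rad/s); the robot touches nothing.
It fails at once if the hex master is dropped into the pocket (falls free faster than 0.8 m/s over it) (horizontal distance between hex_master and seat below 0.05 m and contact force between the fingers and hex_master below 0.1 N and linear speed of hex_master above 0.8 m/s).
It fails at once if the square master or another bystander is moved by more than 40 mm (distance of any of square_master, wrench, screwdriver, hammer, brush, jar, offcut from where it was at the start of the episode above 0.04 m).
It also fails if it takes over 61 s, if anything falls off the work surface, if the arm or the gripper's body presses on something with over 40 N, if the wrist force passes 120 N, or if a joint passes its speed limit or range.

## Robot

A 6-joint arm with a two-finger parallel gripper is mounted at the origin on the work surface. World frame = base frame: x ahead of the robot, y to its left, z up, the work surface at z = 0. Lengths are in m, angles in rad, forces in N, time in s.
With the tool pointing down it reaches from about 0.325 to 0.85 m from the base axis. Payload 4.4 kg.
Tool frame: the origin (TCP) lies midway between the tips of the shut fingers; the grasp point (between the pads) lies 19 mm behind it; z points along the fingers, y is the direction in which the jaws open and shut (so a half turn about z gives the same grasp; the last joint's range is limited). The gripper opens to 94 mm and grips with 3 to 60 N. Pads are 16 mm wide; open, the fingers measure 119 mm over their backs; the gripper's body (75 mm by 177 mm) begins 78 mm behind the grasp point.
Start: joints at [0.992, 0.207, 1.542, -0, 1.393, -0.15], TCP at [0.239, 0.523, 0.172] pointing down, gripper open.
Joint ranges: [-2.73, 2.73], [-0.86, 2.22], [0.23, 2.46], [-1.11, 4.25], [0.08, 2.63], [-2.82, 2.82]. Speed limits (rad/s): [2.79, 2.79, 3.14, 3.14, 3.14, 3.14].

## Interface

Orientations are given as a rotation vector (axis times angle).
In Python, from bench import env, imaging gives the robot as it stands.
- The arm moves only by the shell command python3 -m pendant 'ROWS' [FORCE]. ROWS is JSON, a list of rows, each a list of 7 numbers: the shift along the tool's x, y, z in m, then the turn, a rotation vector about the tool's x, y, z in degrees, then the closure, from -1 (fully open) to 1 (shut). A call has 1 to 5 rows; each row shifts and turns the commanded pose from where the row before left it, along the tool's axes as they then stand; what a row does not reach is not made up. A row lasts 1/8 s, in which the tool goes at most 62.5 mm and 10.7 degrees, less where a joint would pass 70% of its speed; a pose out of reach is approached as far as the arm can. A call with a gripper value outside its range is refused whole. The fingers move at their own pace and stop on an object; FORCE is the grip in N (left out, the last holds). Time passes only in rows, so rows that do not move let the fingers close. It gives the time, the measured TCP pose, the force and the opening at its end, in the units of the state.
- env.read_state(): the state, without advancing time (a new reading comes with each control period).
- imaging.camera(name): name is "side" or "top" or "wrist"; returns a dict with "frame" (420x560x3 uint8, red, green, blue), "depth" (420x560 float32, m along the optical axis (not along the pixel's ray), 0 where there is no reading), "vertical_fov" (degrees; the focal length in pixels is half the picture's height over the tangent of half this angle, whatever the lens; pixels are square), "cx", "cy" (the principal point, pixels), "distortion" ([k1, k2, p1, p2, k3] as OpenCV has them; the pictures are not rectified), "extrinsics" (4x4, takes a point from camera to world coordinates). Camera axes: x right, y up, looking along -z (the intrinsics and any distortion apply to the point x, -y, -z); pixel columns grow to the right and rows downward; lengths in m; the calibration is good to about 2 mm. A picture is of the moment at which its call begins.
- env.hand_in(): hands the job in, once; it reports no verdict.
The state is a dict: "t": time; "q": joint angles; "joint_velocities": joint speeds; "effort": joint torques, N m; "eef_pos": TCP position; "orientation": TCP orientation; "force": force on the tool from outside, world axes, zero at the start; "ft_torque": the same for the moment, N m; "grip_width": finger opening in m.
Only numpy, scipy, OpenCV 4.12 (cv2) and the standard library are available. Lean on these libraries where they do the work, as an engineer would, in place of code of your own. Each camera call takes 0.05 s, during which the arm holds its last target.

## Working session

There is one attempt and no reset: what is moved stays moved. The work goes in short steps, Python scripts to look and compute and a shell command to move; the robot and the scene stay as the last step left them, time stands still between calls to the robot, and variables do not carry over. Pictures are saved under pics/ and viewed, and the job is handed in when it is done.

```bash
ls; mkdir -p pics; python3 - <<'E'
from bench import env, imaging
import cv2
s=env.read_state()
print(s)
for n in ("top","side","wrist"):
    c=imaging.camera(n)
    cv2.imwrite(f"pics/{n}0.png",c["frame"][:,:,::-1])
    print(n,c["vertical_fov"],c["cx"],c["cy"],c["distortion"],c["extrinsics"].round(3).tolist())
E
```

```text
pics
{'t': 0.0, 'q': array([ 9.91485911e-01,  2.07403134e-01,  1.54290610e+00, -4.15469105e-05,
        1.39352439e+00, -1.50492118e-01]), 'joint_velocities': array([-0.00179204,  0.00192115,  0.00012045, -0.0001939 , -0.00212034,
        0.0001106 ]), 'effort': array([ 8.46565126e-04, -3.70872474e+01, -2.81420124e+01,  6.99538481e-02,
        3.62378662e-02, -1.72689511e-04]), 'eef_pos': array([0.23862052, 0.52219108, 0.17092319]), 'orientation': array([-0.66826341, -3.06891403,  0.00331046]), 'force': array([-0.54796524, -0.10582757,  0.26081173]), 'ft_torque': array([-0.01417323, -0.00644678, -0.0122391 ]), 'grip_width': 0.09410980722054456}
top 54.701177328487645 287.3328854927375 207.44521320219764 [-0.09884854  0.          0.          0.          0.        ] [[-0.019, 0.997, -0.075, 0.461], [-1.0, -0.02, 0.0, 0.057], [-0.001, 0.075, 0.997, 1.177], [0.0, 0.0, 0.0, 1.0]]
side 57.97977822916981 276.8708726534916 215.53175720491092 [-0.04287818  0.          0.          0.          0.        ] [[0.94, 0.258, -0.223, 0.327], [-0.34, 0.736, -0.585, -0.571], [0.013, 0.626, 0.779, 0.871], [0.0, 0.0, 0.0, 1.0]]
wrist 62.31680578454366 282.43752880630694 212.27138003820127 [-0.07078852  0.          0.          0.          0.        ] [[0.415, -0.872, -0.26, 0.162], [0.91, 0.397, 0.121, 0.557], [-0.002, -0.287, 0.958, 0.383], [0.0, 0.0, 0.0, 1.0]]
```

View pics/top0.png

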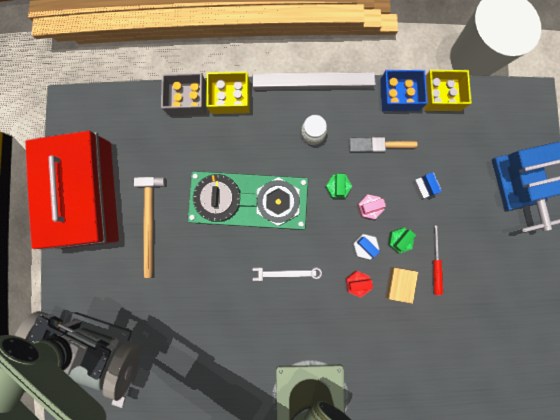

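View pics/side0.png

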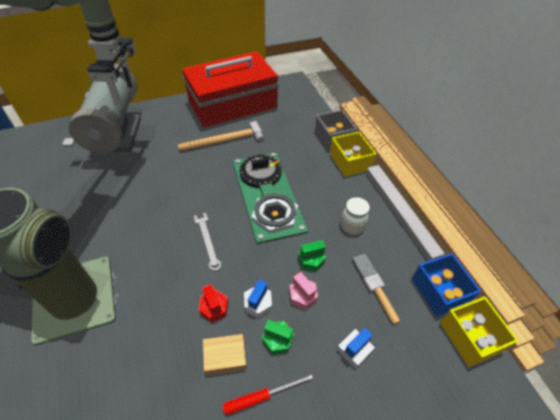

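View pics/wrist0.png

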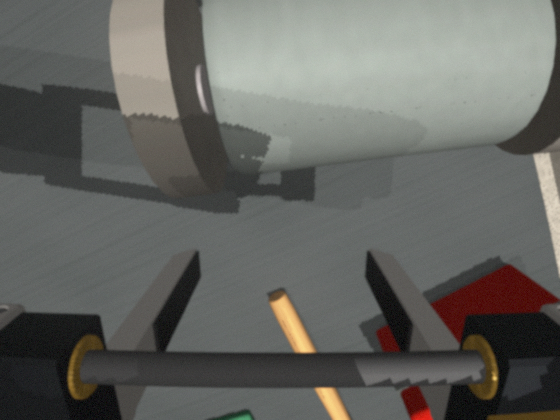

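The top view shows the hex master at about (367,246), the pocket at (278,201), the dial at (217,197) and the square decoy at (428,185). Next I'll measure them.

```bash
cat > h.py <<'E'
from bench import env, imaging
import cv2, numpy as np
from scipy.spatial.transform import Rotation as R
def K(c):
    f=c["frame"].shape[0]/2/np.tan(np.radians(c["vertical_fov"])/2)
    return np.array([[f,0,c["cx"]],[0,f,c["cy"]],[0,0,1.]])
def ray(c,uv):
    p=cv2.undistortPoints(np.array(uv,float).reshape(-1,1,2),K(c),np.array(c["distortion"])).reshape(-1,2)
    d=np.c_[p[:,0],-p[:,1],-np.ones(len(p))]@c["extrinsics"][:3,:3].T
    return c["extrinsics"][:3,3],d
def plane(c,uv,z):
    o,d=ray(c,uv); return o+d*((z-o[2])/d[:,2])[:,None]
def proj(c,P):
    E=c["extrinsics"];q=(np.atleast_2d(P)-E[:3,3])@E[:3,:3]
    q=q*[1,-1,-1]
    return cv2.projectPoints(q,np.zeros(3),np.zeros(3),K(c),np.array(c["distortion"]))[0].reshape(-1,2)
def crop(c,u,v,h,name,s):
    f=c["frame"][max(0,v-h):v+h,max(0,u-h):u+h,::-1]
    cv2.imwrite("pics/"+name,cv2.resize(f,None,fx=s,fy=s,interpolation=cv2.INTER_CUBIC))
def blobs(c,lo,hi,minA=15):
    hsv=cv2.cvtColor(c["frame"],cv2.COLOR_RGB2HSV)
    m=cv2.inRange(hsv,np.array(lo),np.array(hi))
    n,l,st,ce=cv2.connectedComponentsWithStats(m)
    return [(st[i,4],ce[i],(l==i).astype(np.uint8)) for i in range(1,n) if st[i,4]>=minA]
def rect(m):
    return cv2.minAreaRect(np.argwhere(m)[:,::-1].astype(np.float32))
E
python3 - <<'E'
from h import *
c=imaging.camera("top"); s=imaging.camera("side")
crop(c,367,246,25,"t_hex.png",12); crop(c,247,200,75,"t_g.png",5)
crop(s,260,298,30,"s_hex.png",10)
for n,cc in (("top",c),("side",s)):
  for a,ce,m in blobs(cc,(105,120,80),(125,255,255)):
    if a<900:
        r=rect(m);b=cv2.boxPoints(r); P=plane(cc,[ce],.07)[0]; B=plane(cc,b,.07)[:,:2]
        print(n,a,ce.round(1),P.round(4),r, [ (round(np.linalg.norm(B[i]-B[i-1]),4),round(np.degrees(np.arctan2(*(B[i]-B[i-1])[::-1])),1)) for i in range(2)])
  for a,ce,m in blobs(cc,(50,120,40),(80,255,255)): 
      print(n,"green",a,ce.round(1),plane(cc,cv2.boxPoints(rect(m)),.012).round(4).tolist() if a>1500 else "")
print(env.read_state()['t'])
E
```

```text
top 725 [539.1 154.3] [ 0.6833 -0.6719  0.07  ] ((539.9000244140625, 154.80001831054688), (18.439090728759766, 42.84376907348633), 77.47119140625) [(np.float64(0.0529), np.float64(8.9)), (np.float64(0.1378), np.float64(-78.4))]
top 326 [532.1 176.1] [ 0.6202 -0.6447  0.07  ] ((532.3823852539062, 176.02940368652344), (14.309601783752441, 25.951313018798828), 75.96376037597656) [(np.float64(0.0407), np.float64(11.0)), (np.float64(0.0818), np.float64(-77.5))]
top 236 [431.6 183.6] [ 0.6027 -0.3452  0.07  ] ((431.40203857421875, 183.65463256835938), (21.626873016357422, 11.77801513671875), 66.03750610351562) [(np.float64(0.0599), np.float64(21.8)), (np.float64(0.034), np.float64(-67.5))]
top 196 [368.3 246.8] [ 0.432  -0.1614  0.07  ] ((368.5, 246.5), (22.62741470336914, 8.485280990600586), 45.0) [(np.float64(0.0616), np.float64(43.8)), (np.float64(0.0233), np.float64(-46.7))]
top green 2037 [251.8 200.9] [[0.5128, 0.3435, 0.012], [0.6599, 0.3344, 0.012], [0.6322, -0.0015, 0.012], [0.4864, 0.0107, 0.012]]
top green 472 [338.5 185.7] 
top green 472 [401.8 239.6] 
side 305 [257.1 293. ] [ 0.4333 -0.1721  0.07  ] ((256.79998779296875, 293.4000244140625), (11.62755298614502, 28.621667861938477), 26.56505012512207) [(np.float64(0.0273), np.float64(132.6)), (np.float64(0.0721), np.float64(47.9))]
side 353 [358.6 341.6] [ 0.6033 -0.3561  0.07  ] ((357.7500305175781, 341.7500305175781), (12.020814895629883, 31.11269760131836), 45.0) [(np.float64(0.0242), np.float64(111.7)), (np.float64(0.073), np.float64(22.3))]
side green 573 [262.  190.7] 
side green 297 [279.6 230.1] 
side green 635 [311.8 255.1] 
side green 808 [277.4 336.4] 
0.25
```

```bash
python3 - <<'E'
import cv2,numpy as np
a=cv2.resize(cv2.imread("pics/t_hex.png"),(400,400));b=cv2.resize(cv2.imread("pics/s_hex.png"),(400,400))
cv2.imwrite("pics/ab.png",np.hstack([a,b])); g=cv2.imread("pics/t_g.png"); cv2.imwrite("pics/g1.png",cv2.resize(g,(600,600)))
E
```

```text
(no output)
```

View pics/ab.png

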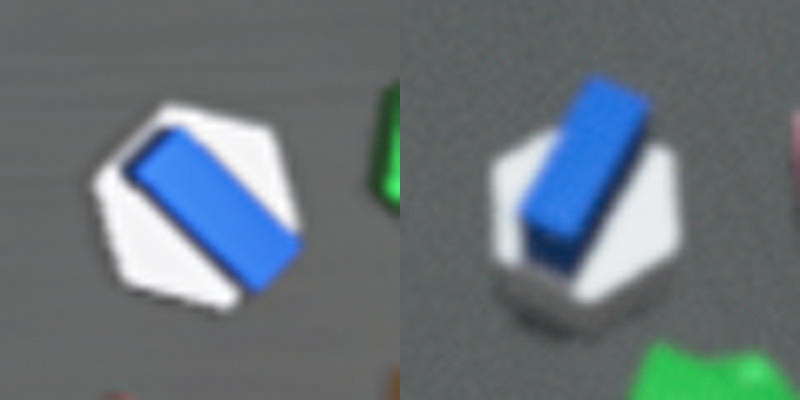

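View pics/g1.png

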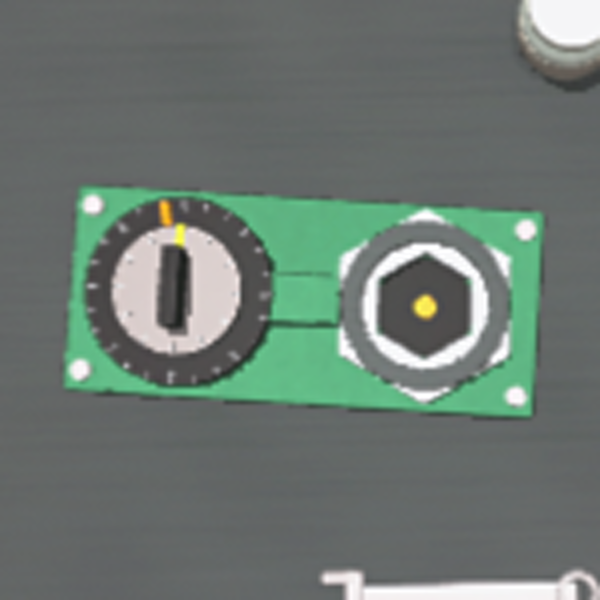

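The hex master's bar runs at about 44–48° and the pocket's hexagon is clearly visible. Now I'll measure the gauge more closely and plan the approach move.

```bash
cat >> h.py <<'E'
def yaw(s=None):
    s=s or env.read_state(); M=R.from_rotvec(s['orientation']).as_matrix(); return np.degrees(np.arctan2(M[1,1],M[0,1])), M
def plan(target,yaw_t,n,p0=None,y0=None):
    """rows (tool axes, tool straight down), world yaw of the jaw axis"""
    s=env.read_state(); p=np.array(s['eef_pos'] if p0 is None else p0); y=yaw(s)[0] if y0 is None else y0
    dp=(np.array(target)-p)/n; dy=(yaw_t-y)/n
    for i in range(n):
        a=np.radians(y+dy*i); Y=np.array([np.cos(a),np.sin(a),0]); Z=np.array([0,0,-1.]); X=np.cross(Y,Z)
        print([round(float(v),4) for v in (dp@X,dp@Y,dp@Z)]+[0,0,round(-dy,2)])
E
python3 - <<'E'
from h import *
c=imaging.camera("top")
print("yaw",yaw()[0])
S=8; u0,v0=180,160
f=cv2.resize(c["frame"][v0:v0+80,u0:u0+140],None,fx=S,fy=S,interpolation=cv2.INTER_CUBIC)
hsv=cv2.cvtColor(f,cv2.COLOR_RGB2HSV)
def px(p): return (np.asarray(p,float)+.5)/S-.5+[u0,v0]
# dark hexagon
dark=cv2.inRange(hsv,(0,0,0),(180,255,110)); ye=cv2.inRange(hsv,(20,120,120),(35,255,255))
org=cv2.inRange(hsv,(8,150,150),(20,255,255))
n,l,st,ce=cv2.connectedComponentsWithStats(dark)
for i in range(1,n):
    x=px(ce[i])
    if 260<x[0]<295 and st[i,4]>2000:
        cnt=cv2.findContours((l==i).astype(np.uint8),cv2.RETR_EXTERNAL,cv2.CHAIN_APPROX_NONE)[0][0]
        h=cv2.convexHull(cnt); ap=cv2.approxPolyDP(h,0.04*cv2.arcLength(h,True),True).reshape(-1,2)
        P=plane(c,px(ap),.028)[:,:2]; print("hex?",st[i,4]/S/S,len(ap),P.mean(0).round(4))
        d=P-P.mean(0);print(np.c_[np.linalg.norm(d,axis=1),np.degrees(np.arctan2(d[:,1],d[:,0]))].round(3).tolist())
for nm,m,z in (("yel",ye,.036),("org",org,.045)):
  n,l,st,ce=cv2.connectedComponentsWithStats(m)
  for i in range(1,n):
    if st[i,4]>100: print(nm,st[i,4],px(ce[i]).round(1),plane(c,[px(ce[i])],z).round(4))
E
```

```text
yaw 65.42956214682191
hex? 401.03125 6 [0.568  0.0842]
[[0.035, -3.854], [0.034, -59.937], [0.034, -111.066], [0.038, 177.286], [0.037, 122.249], [0.035, 59.743]]
yel 485 [212.9 177.9] [[0.6349 0.2672 0.036 ]]
yel 661 [216.6 183.2] [[0.6194 0.2569 0.036 ]]
yel 1764 [277.8 201.3] [[0.5644 0.0837 0.036 ]]
org 652 [213.  178.1] [[0.633  0.2655 0.045 ]]
```

```bash
python3 - <<'E'
from h import *
plan([.432,-.1614,.17],-45.5,13)
E
```

```text
[-0.0354, -0.0417, 0.0001, 0, 0, np.float64(8.53)]
[-0.0412, -0.036, 0.0001, 0, 0, np.float64(8.53)]
[-0.0461, -0.0295, 0.0001, 0, 0, np.float64(8.53)]
[-0.0499, -0.0223, 0.0001, 0, 0, np.float64(8.53)]
[-0.0527, -0.0146, 0.0001, 0, 0, np.float64(8.53)]
[-0.0543, -0.0067, 0.0001, 0, 0, np.float64(8.53)]
[-0.0547, 0.0015, 0.0001, 0, 0, np.float64(8.53)]
[-0.0538, 0.0096, 0.0001, 0, 0, np.float64(8.53)]
[-0.0518, 0.0174, 0.0001, 0, 0, np.float64(8.53)]
[-0.0487, 0.0249, 0.0001, 0, 0, np.float64(8.53)]
[-0.0444, 0.0319, 0.0001, 0, 0, np.float64(8.53)]
[-0.0392, 0.0381, 0.0001, 0, 0, np.float64(8.53)]
[-0.0331, 0.0435, 0.0001, 0, 0, np.float64(8.53)]
```

```bash
python3 -m pendant '[[-0.035,-0.042,0,0,0,8.5,-1],[-0.041,-0.036,0,0,0,8.5,-1],[-0.046,-0.03,0,0,0,8.5,-1],[-0.05,-0.022,0,0,0,8.5,-0.5],[-0.053,-0.015,0,0,0,8.5,-0.2]]' 20
python3 -m pendant '[[-0.054,-0.007,0,0,0,8.5,-0.2],[-0.055,0.0015,0,0,0,8.5,-0.2],[-0.054,0.01,0,0,0,8.5,-0.2],[-0.052,0.017,0,0,0,8.5,-0.2],[-0.049,0.025,0,0,0,8.5,-0.2]]'
python3 -m pendant '[[-0.044,0.032,0,0,0,8.5,-0.2],[-0.039,0.038,0,0,0,8.5,-0.2],[-0.033,0.0435,0,0,0,8.5,-0.2],[0,0,0,0,0,0,-0.2]]'
python3 - <<'E'
from h import *
s=env.read_state();print(s['t'],s['eef_pos'],yaw()[0],s['grip_width'],s['q'])
c=imaging.camera("wrist");cv2.imwrite("pics/w1.png",c["frame"][:,:,::-1])
c=imaging.camera("top");cv2.imwrite("pics/t1.png",c["frame"][:,:,::-1])
E
```

```text
t: 0.92
eef_pos: [0.3131, 0.2576, 0.1722]
orientation: [1.741, 2.614, 0.001]
force: [1.2, -0.4, 0.4]
grip_width: 0.0774
t: 1.55
eef_pos: [0.3882, -0.0063, 0.1724]
orientation: [2.571, 1.804, 0.002]
force: [0.6, 0.5, 0.2]
grip_width: 0.0563
t: 2.05
eef_pos: [0.4342, -0.1646, 0.1721]
orientation: [2.905, 1.193, -0.0]
force: [-0.1, 0.6, 0.2]
grip_width: 0.0565
2.05 [ 0.43423853 -0.16456354  0.17210008] -45.35259128133299 0.056525171279299236 [-5.48563198e-01 -3.37960530e-02  1.80167602e+00 -4.86764799e-04
  1.37315385e+00  2.43084399e-01]
```

View pics/w1.png

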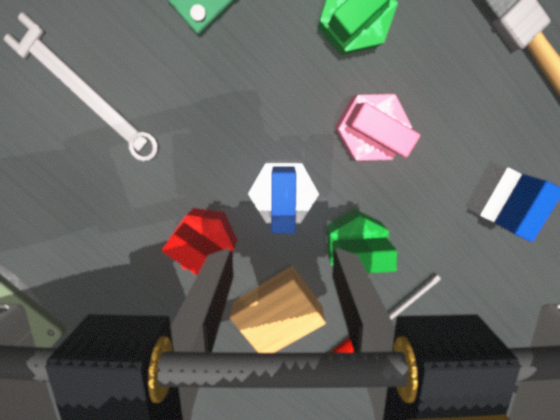

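The wrist view shows the blue bar at about (284,198), nearly upright in the picture, with the foot's corners visible at about (250,193) and (318,193).

```bash
python3 - <<'E'
from h import *
c=imaging.camera("wrist")
s=env.read_state()
print("tcp px",proj(c,s['eef_pos']), "yaw",yaw()[0])
hsv=cv2.cvtColor(c["frame"],cv2.COLOR_RGB2HSV)
for a,ce,m in blobs(c,(105,120,160),(125,255,255)):
    if 200<ce[0]<360:
        r=rect(m);b=cv2.boxPoints(r);B=plane(c,b,.07)[:,:2];print(a,ce,r,B.mean(0),[(np.linalg.norm(B[i]-B[i-1]).round(4),np.degrees(np.arctan2(*(B[i]-B[i-1])[::-1])).round(1)) for i in range(2)])
        print(b)
w=[x for x in blobs(c,(0,0,185),(180,70,255),60) if 230<x[1][0]<330 and 140<x[1][1]<250]
pts=np.vstack([np.argwhere(x[2])[:,::-1] for x in w]).astype(np.int32)
h=cv2.convexHull(pts); ap=cv2.approxPolyDP(h,.03*cv2.arcLength(h,True),True).reshape(-1,2)
print(ap.tolist()); P=plane(c,ap,.03)[:,:2]; print(P.round(4).tolist())
crop(c,284,200,50,"w1c.png",8)
E
```

```text
tcp px [[281.39953293 240.53377169]] yaw -45.015868436019275
1012 [286.77964427 195.13735178] ((286.70001220703125, 195.40000915527344), (23.67601203918457, 43.37971496582031), 1.5074357986450195) [ 0.43967375 -0.16027147] [(np.float64(0.0225), np.float64(133.4)), (np.float64(0.0416), np.float64(43.2))]
[[274.2955  216.77095]
 [275.43668 173.40623]
 [299.10452 174.02907]
 [297.96335 217.39378]]
[[321, 197], [302, 223], [270, 222], [252, 193], [269, 165], [304, 165]]
[[0.4575, -0.1941], [0.4233, -0.2006], [0.3998, -0.1755], [0.4093, -0.1398], [0.443, -0.1318], [0.4684, -0.1571]]
```

View pics/w1c.png

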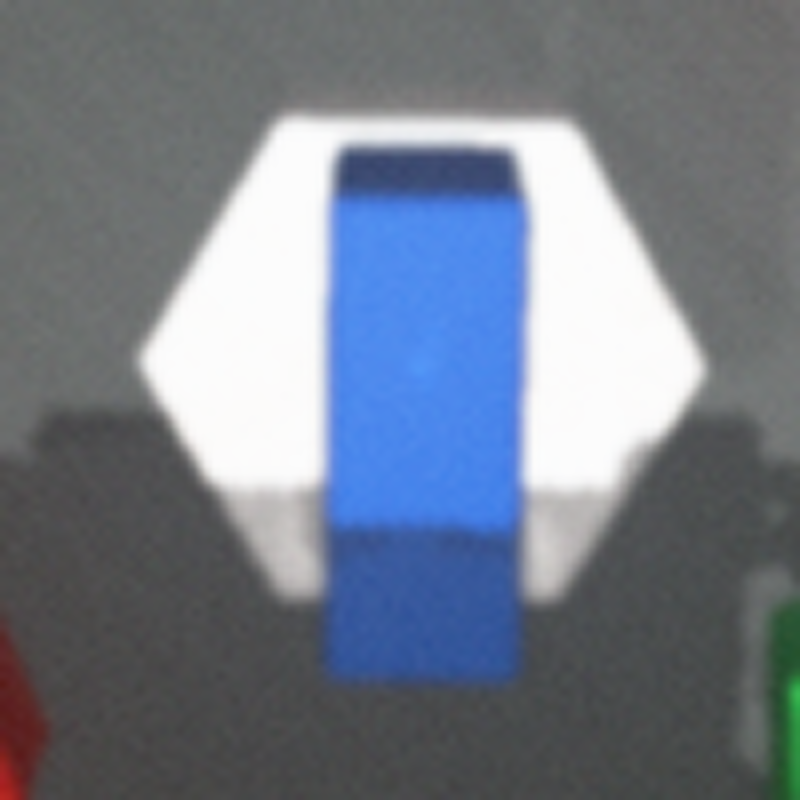

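```bash
python3 - <<'E'
from h import *
c=imaging.camera("wrist")
z=lambda a:np.array(a)/8.+[234-.44,150-.44]
B=plane(c,z([(332,195),(525,200),(522,683),(328,680)]),.07)[:,:2]
F=plane(c,z([(140,360),(285,115),(575,115),(708,370),(565,602),(270,600)]),.03)[:,:2]
print("bar",B.mean(0),[(np.linalg.norm(B[i]-B[i-1]).round(4),np.degrees(np.arctan2(*(B[i]-B[i-1])[::-1])).round(1)) for i in range(4)])
print("foot",F.mean(0)); d=F-F.mean(0); print([(np.linalg.norm(v).round(4),np.degrees(np.arctan2(v[1],v[0])).round(1)) for v in d])
t=np.r_[(B.mean(0)+F.mean(0))/2]; print(t)
print(c["extrinsics"][:3,3],env.read_state()['t'])
plan([*t,.035],-46,4)
E
```

```text
bar [ 0.43327734 -0.16620918] [(np.float64(0.0591), np.float64(44.2)), (np.float64(0.0221), np.float64(-46.4)), (np.float64(0.0589), np.float64(-134.5)), (np.float64(0.0234), np.float64(134.1))]
foot [ 0.4332491  -0.16629638]
[(np.float64(0.0372), np.float64(134.1)), (np.float64(0.0374), np.float64(73.6)), (np.float64(0.0381), np.float64(14.7)), (np.float64(0.0373), np.float64(-46.1)), (np.float64(0.0381), np.float64(-104.8)), (np.float64(0.0386), np.float64(-167.2))]
[ 0.43326322 -0.16625278]
[ 0.49261927 -0.10159108  0.38413939] 2.25
[-0.0011, 0.0011, 0.0342, 0, 0, np.float64(0.26)]
[-0.0011, 0.0011, 0.0342, 0, 0, np.float64(0.26)]
[-0.0011, 0.0011, 0.0342, 0, 0, np.float64(0.26)]
[-0.0011, 0.0011, 0.0342, 0, 0, np.float64(0.26)]
```

Bar and foot centres agree at (0.433, -0.166), with the bar at 44°. Going down to grip.

```bash
python3 -m pendant '[[-0.001,0.001,0.035,0,0,0.5,-0.2],[-0.001,0.001,0.035,0,0,0,-0.2],[-0.001,0.001,0.035,0,0,0,-0.2],[-0.001,0.001,0.031,0,0,0,-0.2],[0,0,0,0,0,0,-0.2]]' 30
python3 -m pendant '[[0,0,0,0,0,0,0.6],[0,0,0,0,0,0,0.6],[0,0,0,0,0,0,0.6],[0,0,0,0,0,0,0.6]]' 30
python3 - <<'E'
from h import *
print(env.read_state()['eef_pos'],yaw()[0],env.read_state()['grip_width'])
E
```

```text
t: 2.88
eef_pos: [0.4311, -0.1641, 0.034]
orientation: [-2.902, -1.189, 0.006]
force: [-0.1, 0.1, 0.5]
grip_width: 0.0563
t: 3.38
eef_pos: [0.4338, -0.1669, 0.0368]
orientation: [2.908, 1.188, 0.001]
force: [-2.2, 1.8, 7.6]
grip_width: 0.021
[ 0.43382382 -0.1669378   0.03680887] -45.575637927130515 0.02096182908265363
```

```bash
python3 -m pendant '[[0,0,0,0,0,0,1],[0,0,0,0,0,0,1]]' 35
python3 -m pendant '[[0,0,-0.02,0,0,0,1],[0,0,-0.02,0,0,0,1],[0,0,0,0,0,0,1]]'
python3 - <<'E'
from h import *
c=imaging.camera("wrist");cv2.imwrite("pics/w2.png",c["frame"][:,:,::-1])
E
```

```text
t: 3.62
eef_pos: [0.4345, -0.1676, 0.0369]
orientation: [2.907, 1.187, 0.002]
force: [-1.1, 0.6, 4.9]
grip_width: 0.0028
t: 4.0
eef_pos: [0.4349, -0.1679, 0.0772]
orientation: [2.906, 1.187, 0.003]
force: [-0.5, 0.4, -0.5]
grip_width: 0.0007
```

View pics/w2.png

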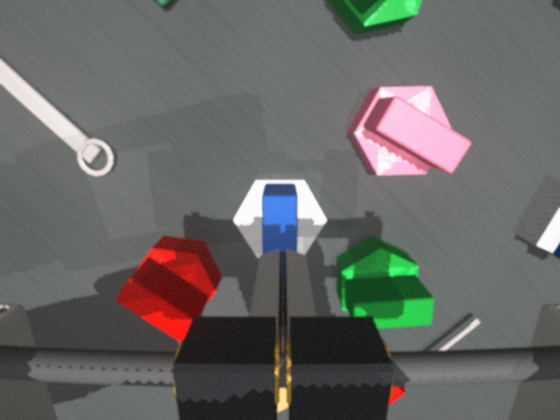

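The grip slipped off. The fingers are shut at the near end of the bar, at about (282,250), and the bar is at (280,218). I'll work out why before trying again.

```bash
python3 - <<'E'
from h import *
c=imaging.camera("wrist"); t=imaging.camera("top"); sd=imaging.camera("side")
for i in range(3):
    s=env.read_state();print(s['eef_pos'],yaw()[0])
print("tcp px",proj(c,s['eef_pos']),c["extrinsics"][:3,3])
for n,cc in (("w",c),("t",t),("s",sd)):
  for a,ce,m in blobs(cc,(105,110,80),(125,255,255)):
    if 100<a<2500: print(n,a,ce.round(1),plane(cc,[ce],.07)[0].round(4),plane(cc,cv2.boxPoints(rect(m)),.07).round(3)[:,:2].tolist())
crop(c,280,240,60,"w2c.png",7); crop(t,360,246,50,"t2c.png",8); crop(sd,260,280,50,"s2c.png",8)
E
```

```text
[ 0.43274049 -0.16650194  0.07488371] -45.57176873734969
[ 0.43274049 -0.16650194  0.07488371] -45.57176873734969
[ 0.43274049 -0.16650194  0.07488371] -45.57176873734969
tcp px [[280.09439145 240.89228933]] [ 0.49360403 -0.10864236  0.28853463]
w 2175 [281.  217.6] [ 0.4435 -0.1567  0.07  ] [[0.452, -0.134], [0.467, -0.149], [0.434, -0.182], [0.418, -0.166]]
t 1188 [403.6  89.8] [ 0.8726 -0.2796  0.07  ] [[0.932, -0.218], [0.932, -0.349], [0.813, -0.341], [0.814, -0.212]]
t 729 [539.1 154.3] [ 0.6833 -0.6718  0.07  ] [[0.695, -0.603], [0.725, -0.738], [0.672, -0.748], [0.643, -0.613]]
t 1167 [522.5 186.5] [ 0.5905 -0.6126  0.07  ] [[0.675, -0.532], [0.718, -0.707], [0.563, -0.738], [0.524, -0.564]]
t 332 [532.1 176. ] [ 0.6203 -0.6446  0.07  ] [[0.631, -0.601], [0.652, -0.681], [0.612, -0.69], [0.592, -0.61]]
t 241 [431.7 183.5] [ 0.6028 -0.3454  0.07  ] [[0.624, -0.317], [0.637, -0.349], [0.581, -0.372], [0.568, -0.34]]
s 2153 [443.9 282.9] [ 0.8647 -0.2984  0.07  ] [[0.797, -0.241], [0.951, -0.208], [0.936, -0.351], [0.796, -0.374]]
s 276 [257.2 294.5] [ 0.4322 -0.176   0.07  ] [[0.399, -0.189], [0.448, -0.135], [0.467, -0.157], [0.418, -0.209]]
s 368 [358.5 341.7] [ 0.6029 -0.356   0.07  ] [[0.564, -0.358], [0.631, -0.33], [0.64, -0.354], [0.573, -0.38]]
```

View pics/w2c.png

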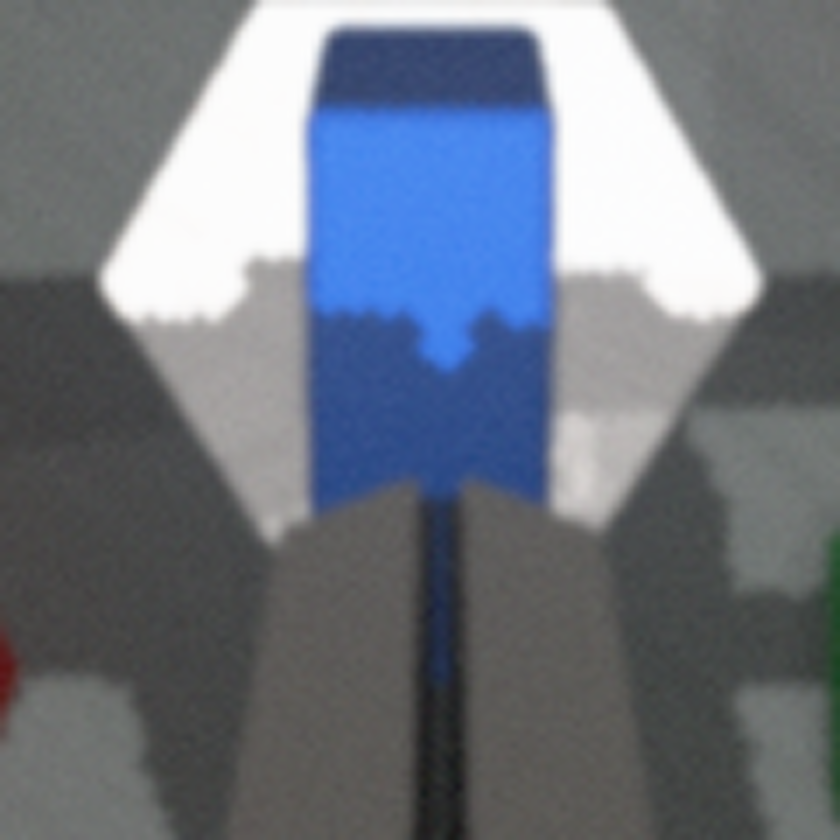

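View pics/s2c.png

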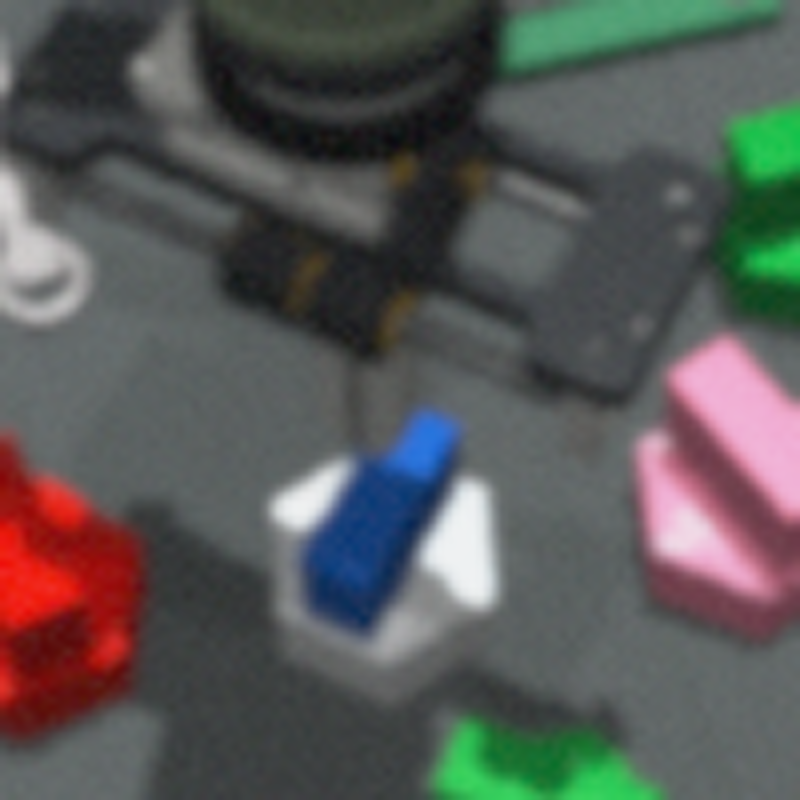

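View pics/t2c.png

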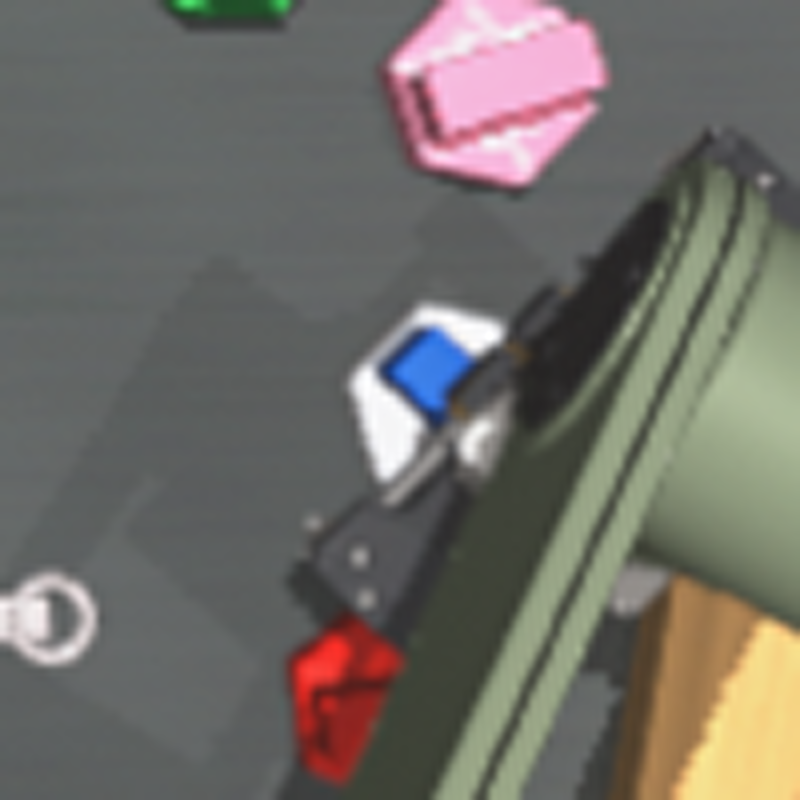

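```bash
python3 - <<'E'
from h import *
c=imaging.camera("wrist"); sd=imaging.camera("side")
def p3(c,u,v):
    o,d=ray(c,[(u,v)]); return (o+d[0]*c["depth"][int(round(v)),int(round(u))]).round(4)
s=env.read_state(); print(s['eef_pos'],"side tcp",proj(sd,s['eef_pos']))
print("wrist: fingers down the column")
for v in (246,249,252,256,262,270,285,300): print(v,p3(c,277,v),p3(c,290,v))
print("bar top",p3(c,281,210),p3(c,281,230),"foot",p3(c,262,225),"bench",p3(c,200,100))
print("side fingers")
for x,y in ((378,400),(378,420),(378,440),(378,450),(378,460),(400,430),(350,550),(430,430),(480,500)): print((x,y),p3(sd,210+x/8,230+y/8))
E
```

```text
[ 0.43285253 -0.16653999  0.074997  ] side tcp [[256.11906963 290.00083609]]
wrist: fingers down the column
246 [ 0.4264 -0.1677  0.0702] [ 0.4323 -0.1742  0.0693]
249 [ 0.4371 -0.1583  0.1091] [ 0.4313 -0.1752  0.0711]
252 [ 0.4371 -0.1583  0.1133] [ 0.4422 -0.1632  0.1138]
256 [ 0.4372 -0.1584  0.1185] [ 0.4421 -0.1632  0.1189]
262 [ 0.4371 -0.1587  0.1256] [ 0.4418 -0.1634  0.1256]
270 [ 0.4372 -0.1588  0.1347] [ 0.4418 -0.1631  0.135 ]
285 [ 0.4375 -0.1589  0.1497] [ 0.4419 -0.1626  0.1508]
300 [ 0.4378 -0.1589  0.1628] [ 0.4411 -0.1631  0.1616]
bar top [ 0.4464 -0.1519  0.0704] [ 0.4363 -0.1618  0.0695] foot [ 0.4187 -0.1579  0.0305] bench [ 0.4515 -0.0565  0.0016]
side fingers
(378, 400) [ 0.4334 -0.1794  0.1437]
(378, 420) [ 0.4334 -0.1784  0.1309]
(378, 440) [ 0.4328 -0.1793  0.1216]
(378, 450) [ 0.4325 -0.1798  0.1168]
(378, 460) [ 0.4382 -0.1581  0.0689]
(400, 430) [ 0.4473 -0.1512  0.0696]
(350, 550) [ 0.4215 -0.1832  0.0694]
(430, 430) [ 0.4557 -0.1543  0.0698]
(480, 500) [ 0.4741 -0.1464 -0.001 ]
```

Both cameras' depth put the fingertips at z≈0.107, while the reported TCP is z≈0.075. So the real tips are about 32 mm higher than the state says, which is why the grip only caught the top edge of the bar. I'll open, descend with that correction and check by depth before closing.

```bash
python3 -m pendant '[[0,0,0,0,0,0,-0.2],[0,0,0,0,0,0,-0.2],[0,0,0,0,0,0,-0.2],[0,0,0.02,0,0,0,-0.2]]' 30
python3 -m pendant '[[0,0,0.02,0,0,0,-0.2],[0,0,0.012,0,0,0,-0.2],[0,0,0,0,0,0,-0.2]]' 30
python3 - <<'E'
from h import *
s=env.read_state();print(s['eef_pos'],s['force'],s['t'])
c=imaging.camera("wrist");cv2.imwrite("pics/w3.png",c["frame"][:,:,::-1])
E
```

```text
t: 4.8
eef_pos: [0.4355, -0.1681, 0.0574]
orientation: [2.905, 1.186, 0.004]
force: [0.8, -0.6, 0.4]
grip_width: 0.0371
t: 5.18
eef_pos: [0.4328, -0.1665, 0.0232]
orientation: [-2.907, -1.187, 0.002]
force: [0.0, -0.3, -0.3]
grip_width: 0.0565
[ 0.43279617 -0.16648094  0.02319882] [ 0.04524994 -0.27688285 -0.3348233 ] 5.175
```

View pics/w3.png

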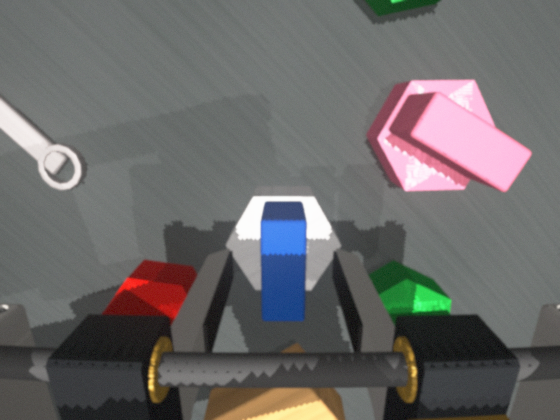

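The fingers straddle the bar: tips at about (231,252) and (334,252), bar at 283.

```bash
python3 -m pendant '[[0,0,0.01,0,0,0,-0.2],[0,0,0.007,0,0,0,-0.2],[0,0,0,0,0,0,-0.2]]' 30
python3 - <<'E'
from h import *
c=imaging.camera("wrist")
def p3(c,u,v):
    o,d=ray(c,[(u,v)]); return (o+d[0]*c["depth"][int(round(v)),int(round(u))]).round(4)
for v in range(244,272,3): print(v,p3(c,228,v),p3(c,338,v))
s=env.read_state();print(s['eef_pos'],s['force'])
E
python3 -m pendant '[[0,0,0,0,0,0,0.7],[0,0,0,0,0,0,0.7],[0,0,0,0,0,0,0.7],[0,0,0,0,0,0,0.7]]' 40
```

```text
t: 5.6
eef_pos: [0.433, -0.1666, 0.0064]
orientation: [-2.907, -1.187, 0.001]
force: [-0.4, 0.8, 0.4]
grip_width: 0.0565
244 [ 0.4157 -0.1389  0.029 ] [ 0.4614 -0.1842  0.031 ]
247 [ 0.4144 -0.1402  0.0292] [ 0.4599 -0.1862  0.0296]
250 [ 0.4185 -0.1391  0.0423] [ 0.4607 -0.1827  0.0412]
253 [ 0.4174 -0.1402  0.0429] [ 0.4606 -0.1815  0.0472]
256 [ 0.4176 -0.1408  0.0464] [ 0.4595 -0.1826  0.0476]
259 [ 0.4181 -0.1411  0.0505] [ 0.4587 -0.1831  0.0495]
262 [ 0.4187 -0.1415  0.0547] [ 0.4585 -0.1823  0.054 ]
265 [ 0.4173 -0.1427  0.0543] [ 0.4581 -0.1819  0.0577]
268 [ 0.4163 -0.1437  0.055 ] [ 0.4569 -0.1832  0.0575]
271 [ 0.4152 -0.1447  0.0554] [ 0.456  -0.1841  0.0584]
[ 0.43334822 -0.16682914  0.00672538] [0.13700884 0.09934461 0.63423145]
t: 6.15
eef_pos: [0.4335, -0.1669, 0.0072]
orientation: [-2.908, -1.188, 0.0]
force: [-1.2, 0.5, 1.5]
grip_width: 0.0239
```

Gripped at 23.9 mm. Lifting, then looking at the pocket on the way.

```bash
python3 -m pendant '[[0,0,-0.01,0,0,0,0.7],[0,0,-0.02,0,0,0,0.7],[0,0,-0.03,0,0,0,0.7],[0,0,-0.03,0,0,0,0.7],[0,0,-0.02,0,0,0,0.7]]' 40
python3 - <<'E'
from h import *
plan([.485,-.05,.117],-59,4)
E
```

```text
t: 6.78
eef_pos: [0.4334, -0.1669, 0.1181]
orientation: [2.908, 1.188, 0.0]
force: [-1.1, -0.1, -6.1]
grip_width: 0.0235
[0.0297, -0.0118, 0.0003, 0, 0, np.float64(3.36)]
[0.0289, -0.0136, 0.0003, 0, 0, np.float64(3.36)]
[0.0281, -0.0152, 0.0003, 0, 0, np.float64(3.36)]
[0.0271, -0.0168, 0.0003, 0, 0, np.float64(3.36)]
```

```bash
python3 -m pendant '[[0.0295,-0.012,0,0,0,3.3,0.7],[0.029,-0.0135,0,0,0,3.3,0.7],[0.028,-0.015,0,0,0,3.3,0.7],[0.027,-0.017,0,0,0,3.3,0.7],[0,0,0,0,0,0,0.7]]' 40
python3 - <<'E'
from h import *
c=imaging.camera("wrist");cv2.imwrite("pics/w4.png",c["frame"][:,:,::-1])
E
```

```text
t: 7.4
eef_pos: [0.4842, -0.0481, 0.1164]
orientation: [-3.023, -0.85, 0.002]
force: [-0.6, -1.2, -5.6]
grip_width: 0.0236
```

View pics/w4.png

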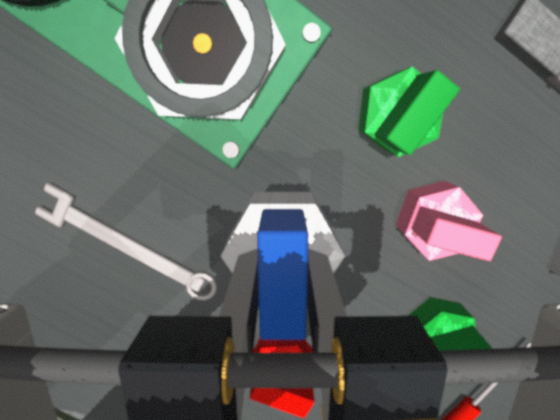

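The wrist view shows the master held straight, and the pocket's hexagon with the plunger at (203,43). Measuring the seat angle and centre from this.

```bash
python3 - <<'E'
from h import *
c=imaging.camera("wrist")
S=6;u0,v0=110,0
f=cv2.resize(c["frame"][v0:v0+125,u0:u0+185],None,fx=S,fy=S,interpolation=cv2.INTER_CUBIC)
px=lambda p:(np.asarray(p,float)+.5)/S-.5+[u0,v0]
hsv=cv2.cvtColor(f,cv2.COLOR_RGB2HSV)
ye=cv2.inRange(hsv,(20,120,100),(35,255,255)); M=cv2.moments(ye,True); pl=px([M['m10']/M['m00'],M['m01']/M['m00']])
print("plunger",pl,plane(c,[pl],.018).round(4))
dark=cv2.inRange(hsv,(0,0,0),(180,120,100))|ye
n,l,st,ce=cv2.connectedComponentsWithStats(dark)
k=l[int((pl[1]-v0)*S),int((pl[0]-u0)*S)]; m=(l==k).astype(np.uint8)
cnt=cv2.findContours(m,cv2.RETR_EXTERNAL,cv2.CHAIN_APPROX_NONE)[0][0]
h=cv2.convexHull(cnt);ap=cv2.approxPolyDP(h,.03*cv2.arcLength(h,True),True).reshape(-1,2)
print(st[k,4]/S/S,len(ap),px(ap).round(1).tolist())
P=plane(c,px(ap),.028)[:,:2]; print(P.mean(0)); d=P-P.mean(0)
print([(np.linalg.norm(v).round(4),np.degrees(np.arctan2(v[1],v[0])).round(1)) for v in d])
E_=np.roll(P,-1,0)-P; a=np.degrees(np.arctan2(E_[:,1],E_[:,0]))%60; print("edge dirs mod60",a.round(1),np.linalg.norm(E_,axis=1).round(4))
cv2.drawContours(f,[ap.reshape(-1,1,2)],-1,(255,0,0),1); cv2.imwrite("pics/w4c.png",cv2.resize(f,(740,500))[:,:,::-1])
s=env.read_state();print(s['eef_pos'],yaw()[0])
E
```

```text
plunger [201.03078697  41.6369795 ] [[0.5663 0.0801 0.018 ]]
303.0833333333333 7 [[197.9, 31.8], [204.8, 32.4], [209.9, 38.1], [209.6, 46.6], [203.1, 51.9], [195.4, 49.8], [191.2, 41.6]]
[0.56620132 0.07684619]
[(np.float64(0.008), np.float64(50.8)), (np.float64(0.0075), np.float64(9.5)), (np.float64(0.0073), np.float64(-37.1)), (np.float64(0.0073), np.float64(-89.8)), (np.float64(0.0078), np.float64(-143.1)), (np.float64(0.0081), np.float64(169.3)), (np.float64(0.0085), np.float64(119.6))]
edge dirs mod60 [55.2 14.  26.5 37.5 45.5 57.4 53.1] [0.0055 0.0059 0.0064 0.0068 0.0064 0.007  0.0093]
[ 0.48381178 -0.04996545  0.11643643] -58.68793596916232
```

View pics/w4c.png

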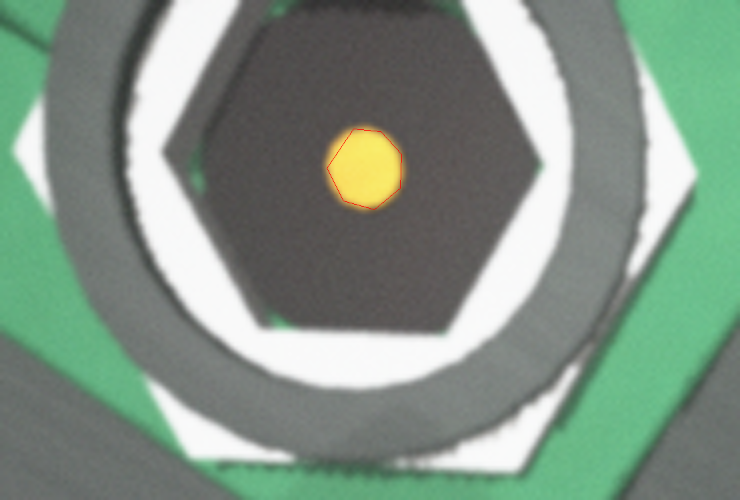

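```bash
python3 - <<'E'
from h import *
c=imaging.camera("wrist")
q=lambda a:np.array(a,float)/4+[110-.4,-.4]
P=plane(c,q([(163,152),(262,328),(447,335),(543,165)]),.028)[:,:2]
C=(P[0]+P[3])/2; print("C",C, np.linalg.norm(P[0]-P[3]))
d=P-C; print([(np.linalg.norm(v).round(4),np.degrees(np.arctan2(v[1],v[0])).round(1)) for v in d])
E_=P[1:]-P[:-1];print("edges",np.degrees(np.arctan2(E_[:,1],E_[:,0])).round(1),np.linalg.norm(E_,axis=1).round(4))
O=plane(c,q([(13,150),(188,458),(520,473),(697,172)]),.028)[:,:2];O2=(O[0]+O[3])/2
print("outer",O2,np.linalg.norm(O[0]-O[3])); E_=O[1:]-O[:-1];print(np.degrees(np.arctan2(E_[:,1],E_[:,0])).round(1))
# foot heading relative to jaw: foot lower underside view
t=imaging.camera("top"); 
s=env.read_state();print(s['t'],s['eef_pos'],yaw()[0])
E
```

```text
C [0.56645272 0.07995787] 0.07690530157378736
[(np.float64(0.0385), np.float64(118.5)), (np.float64(0.0385), np.float64(179.2)), (np.float64(0.0388), np.float64(-121.2)), (np.float64(0.0385), np.float64(-61.5))]
edges [-121.2  -61.4   -0.9] [0.0388 0.0384 0.0385]
outer [0.56634736 0.08009619] 0.13891258230396764
[-121.8  -61.7   -0.9]
7.6 [ 0.483982   -0.05063678  0.11662401] -58.788027669738426
```

Wrist view: seat centre (0.5664, 0.0800), corners at -1.2° (mod 60), so the bar should point at 28.8° and the jaw yaw should be about -61.2°. The top camera reads about 4 mm higher in y for the bar too, so I trust the wrist view.

```bash
python3 - <<'E'
from h import *
plan([.5664,.08,.0567],-61.2,5)
E
```

```text
[0.0276, -0.0138, 0.012, 0, 0, np.float64(0.48)]
[0.0275, -0.014, 0.012, 0, 0, np.float64(0.48)]
[0.0274, -0.0143, 0.012, 0, 0, np.float64(0.48)]
[0.0273, -0.0145, 0.012, 0, 0, np.float64(0.48)]
[0.0272, -0.0147, 0.012, 0, 0, np.float64(0.48)]
```

```bash
python3 -m pendant '[[0.0276,-0.0138,0,0,0,0.5,0.7],[0.0275,-0.014,0,0,0,0.5,0.7],[0.0274,-0.0143,0,0,0,0.5,0.7],[0.0273,-0.0145,0,0,0,0.5,0.7],[0.0272,-0.0147,0,0,0,0.4,0.7]]' 40
python3 -m pendant '[[0,0,0.03,0,0,0,0.7],[0,0,0.025,0,0,0,0.7],[0,0,0,0,0,0,0.7]]' 40
python3 - <<'E'
from h import *
s=env.read_state();print(s['eef_pos'],yaw()[0],s['force'],s['ft_torque'])
c=imaging.camera("wrist");cv2.imwrite("pics/w5.png",c["frame"][:,:,::-1])
c=imaging.camera("side");crop(c,270,205,50,"s5.png",8)
plan([.5664,.08,.04],-61.2,1)
E
```

```text
t: 8.22
eef_pos: [0.5675, 0.08, 0.1167]
orientation: [3.043, 0.779, -0.001]
force: [0.7, 0.0, -5.7]
grip_width: 0.0234
t: 8.6
eef_pos: [0.564, 0.0795, 0.0591]
orientation: [-3.041, -0.78, 0.011]
force: [-0.5, 0.6, -4.8]
grip_width: 0.0238
[0.5640177  0.0795193  0.05907982] -61.23288712590939 [-0.50636807  0.57051011 -4.80454221] [-0.02245357  0.21065904  0.0270188 ]
[-0.0008, -0.0008, 0.0224, 0, 0, np.float64(-0.03)]
```

View pics/w5.png

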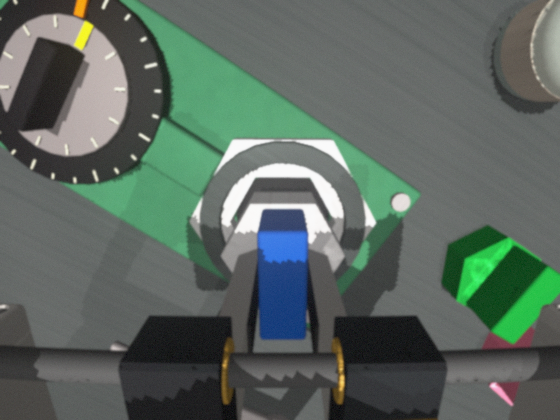

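View pics/s5.png

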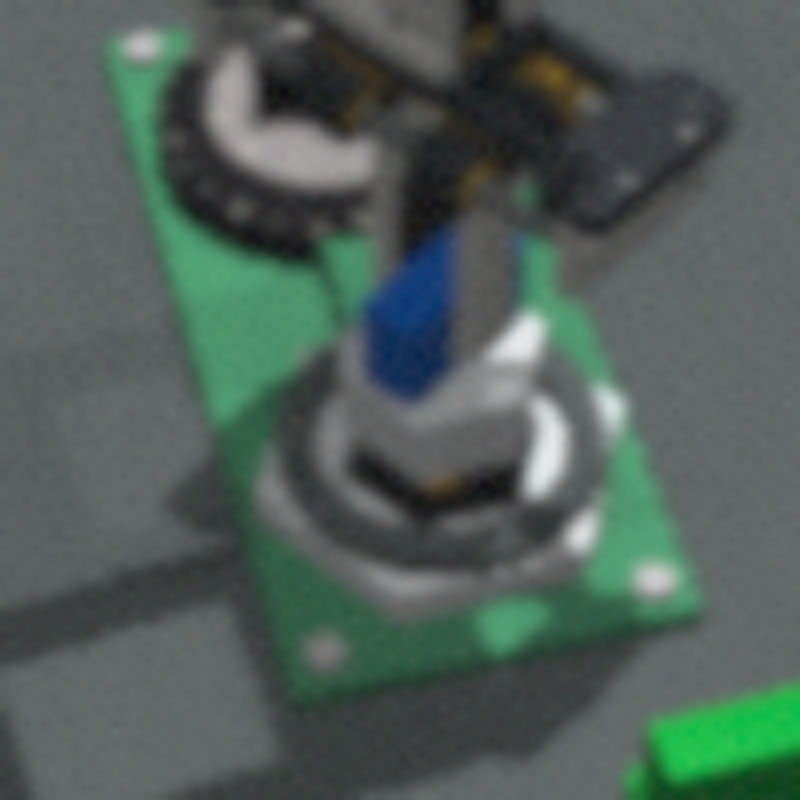

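The side view shows the foot above the seat and parallel to it. Lowering gently.

```bash
python3 -m pendant '[[0,0,0.01,0,0,0,0.7],[0,0,0.01,0,0,0,0.7],[0,0,0,0,0,0,0.7]]' 40
python3 -m pendant '[[0,0,0.003,0,0,0,0.7],[0,0,0.003,0,0,0,0.7],[0,0,0,0,0,0,0.7]]' 40
python3 -m pendant '[[0,0,0.003,0,0,0,0.7],[0,0,0,0,0,0,0.7]]' 40
python3 - <<'E'
from h import *
s=env.read_state();print(s['eef_pos'],yaw()[0],s['force'],s['ft_torque'])
c=imaging.camera("wrist");cv2.imwrite("pics/w6.png",c["frame"][:,:,::-1])
s=env.read_state();print(s['eef_pos'],yaw()[0],s['force'],s['ft_torque'])
E
```

```text
t: 9.07
eef_pos: [0.566, 0.0804, 0.0409]
orientation: [-3.042, -0.782, 0.004]
force: [-0.4, 0.2, -6.0]
grip_width: 0.0237
t: 9.45
eef_pos: [0.567, 0.0804, 0.0358]
orientation: [-3.043, -0.782, 0.001]
force: [0.0, 0.4, -5.5]
grip_width: 0.0236
t: 9.7
eef_pos: [0.567, 0.0804, 0.0328]
orientation: [-3.043, -0.782, 0.001]
force: [-0.5, 0.1, -5.4]
grip_width: 0.0237
[0.56699212 0.08040883 0.03279551] -61.16656202998458 [-0.5249425   0.1253446  -5.42387097] [ 0.01472055  0.16651504 -0.00755536]
[0.56710286 0.08041688 0.0329055 ] -61.167125785763126 [-0.19446892  0.2554484  -6.64962951] [-0.08228437  0.14743096 -0.00862325]
```

View pics/w6.png

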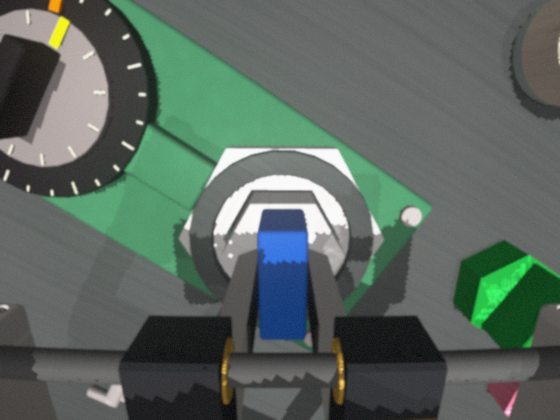

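```bash
python3 -m pendant '[[0,0,0.003,0,0,0,0.7],[0,0,0,0,0,0,0.7]]' 40
python3 -m pendant '[[0,0,0.003,0,0,0,0.7],[0,0,0,0,0,0,0.7]]' 40
```

```text
t: 10.0
eef_pos: [0.5669, 0.0804, 0.0297]
orientation: [-3.043, -0.782, 0.001]
force: [1.0, 0.1, -5.5]
grip_width: 0.0239
t: 10.25
eef_pos: [0.5669, 0.0804, 0.0267]
orientation: [-3.042, -0.782, 0.001]
force: [0.0, -0.3, -6.0]
grip_width: 0.0237
```

It's already below the ledge height with no contact, so it is going into the seat.

```bash
python3 -m pendant '[[0,0,0.003,0,0,0,0.7],[0,0,0,0,0,0,0.7]]' 40
python3 -m pendant '[[0,0,0.003,0,0,0,0.7],[0,0,0,0,0,0,0.7]]' 40
python3 -m pendant '[[0,0,0.002,0,0,0,0.7],[0,0,0,0,0,0,0.7]]' 40
```

```text
t: 10.5
eef_pos: [0.5669, 0.0804, 0.0237]
orientation: [-3.043, -0.782, 0.001]
force: [0.2, 0.1, -5.7]
grip_width: 0.0239
t: 10.75
eef_pos: [0.5671, 0.0804, 0.0208]
orientation: [-3.043, -0.782, 0.001]
force: [0.2, 0.3, -5.9]
grip_width: 0.0239
t: 11.0
eef_pos: [0.5676, 0.0803, 0.0192]
orientation: [3.042, 0.782, 0.001]
force: [-0.5, -0.1, -4.7]
grip_width: 0.0237
```

```bash
python3 -m pendant '[[0,0,0.001,0,0,0,0.7],[0,0,0,0,0,0,0.7]]' 40
python3 -m pendant '[[0,0,0.001,0,0,0,0.7],[0,0,0,0,0,0,0.7]]' 40
python3 - <<'E'
from h import *
s=env.read_state();print(s['force'])
c=imaging.camera("wrist");cv2.imwrite("pics/w7.png",c["frame"][:,:,::-1])
E
```

```text
t: 11.25
eef_pos: [0.5676, 0.0803, 0.0192]
orientation: [3.042, 0.782, 0.001]
force: [-3.1, -1.0, 4.4]
grip_width: 0.0239
t: 11.5
eef_pos: [0.5677, 0.0803, 0.0192]
orientation: [3.042, 0.782, 0.001]
force: [-5.3, -1.1, 11.4]
grip_width: 0.0239
[-5.31033212 -1.10316955 11.39374948]
```

View pics/w7.png

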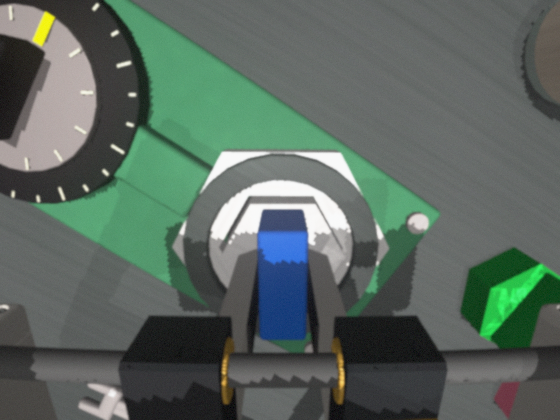

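It's firmly on the floor at the expected z (0.0192), and the pointer has swung away. Releasing and raising.

```bash
python3 -m pendant '[[0,0,-0.0015,0,0,0,0.7],[0,0,0,0,0,0,-0.2],[0,0,0,0,0,0,-0.2],[0,0,0,0,0,0,-0.2],[0,0,0,0,0,0,-0.2]]' 40
python3 -m pendant '[[0,0,-0.02,0,0,0,-0.2],[0,0,-0.03,0,0,0,-0.2],[0,0,-0.05,0,0,0,-0.2],[0,0,-0.03,0,0,0,-0.2],[0,0,0,0,0,0,-0.2]]' 40
python3 - <<'E'
from h import *
c=imaging.camera("wrist");cv2.imwrite("pics/w8.png",c["frame"][:,:,::-1])
t=imaging.camera("side");crop(t,270,205,50,"s8.png",6)
print(env.read_state()['eef_pos'],yaw()[0])
E
```

```text
t: 12.18
eef_pos: [0.5674, 0.0804, 0.0185]
orientation: [3.043, 0.782, 0.0]
force: [0.2, 0.1, 0.6]
grip_width: 0.0561
t: 12.8
eef_pos: [0.5699, 0.0804, 0.1517]
orientation: [3.041, 0.782, 0.011]
force: [-0.4, -0.6, -1.0]
grip_width: 0.0566
[0.56658715 0.08038762 0.14748536] -61.17034071408252
```

View pics/w8.png

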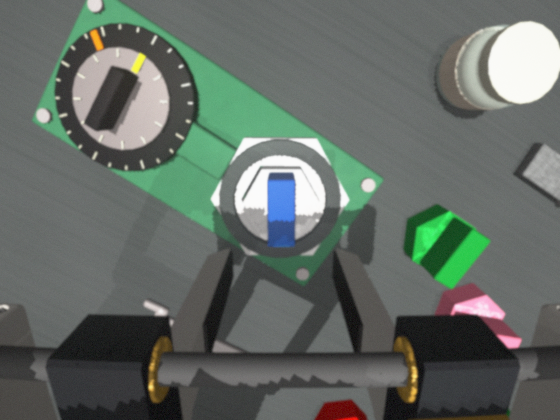

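View pics/s8.png

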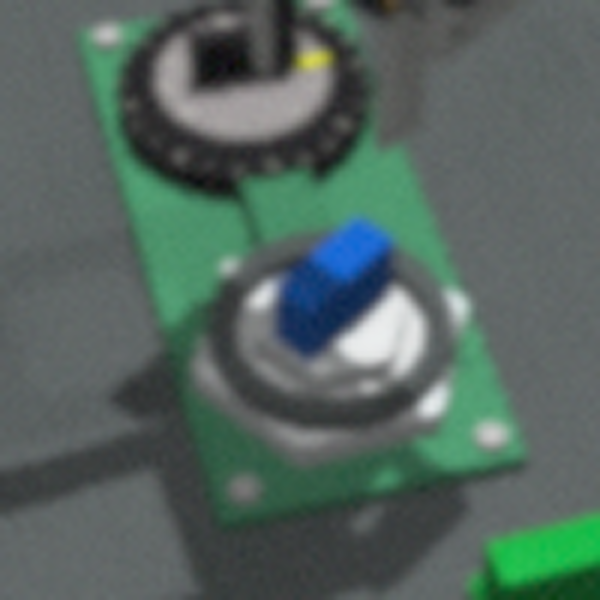

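The master is fully home and the pointer has swung round: orange at (97,41), yellow zero line at (138,64), dial bar centre at about (112,99). Measuring the dial now.

```bash
cat >> h.py <<'E'
def p3(c,uv):
    o,d=ray(c,uv); uv=np.round(uv).astype(int); return o+d*c["depth"][uv[:,1],uv[:,0]][:,None]
def cm(c,lo,hi,box):
    hsv=cv2.cvtColor(c["frame"],cv2.COLOR_RGB2HSV); m=cv2.inRange(hsv,np.array(lo),np.array(hi)); b=np.zeros_like(m); x0,y0,x1,y1=box; b[y0:y1,x0:x1]=m[y0:y1,x0:x1]
    p=np.argwhere(b)[:,::-1].astype(float); return p
def dial(c,box):
    out={}
    for n,lo,hi in (("zero",(24,120,100),(35,255,255)),("ptr",(8,150,120),(21,255,255))):
        p=cm(c,lo,hi,box)
        if len(p)<8: print(n,"none",len(p)); continue
        P=p3(c,p); z=np.median(P[:,2]); Q=plane(c,p,z)[:,:2]; mu=Q.mean(0)
        ev,V=np.linalg.eigh(np.cov(Q.T)); d=V[:,1]
        out[n]=(mu,z,np.degrees(np.arctan2(d[1],d[0]))%180); print(n,len(p),mu.round(4),z.round(4),"axis",out[n][2].round(1),"len",(np.ptp(Q@d)).round(4))
    return out
E
python3 - <<'E'
from h import *
c=imaging.camera("wrist"); box=(30,0,215,185)
o=dial(c,box)
# black bar: depth 55..75mm high
ys,xs=np.mgrid[10:185,40:215]; uv=np.c_[xs.ravel(),ys.ravel()].astype(float)
P=p3(c,uv); k=(P[:,2]>.062)&(P[:,2]<.075); print("bar z",np.median(P[k,2]),k.sum()); m=np.zeros((420,560),np.uint8); m[ys.ravel()[k],xs.ravel()[k]]=1
n,l,st,ce=cv2.connectedComponentsWithStats(m); i=1+np.argmax(st[1:,4]); r=rect(l==i); B=plane(c,cv2.boxPoints(r),.068)[:,:2]
print("bar",B.mean(0),[(np.linalg.norm(B[j]-B[j-1]).round(4),np.degrees(np.arctan2(*(B[j]-B[j-1])[::-1])).round(1)) for j in range(2)])
# grey disc
hs=cv2.cvtColor(c["frame"],cv2.COLOR_RGB2HSV)
C=B.mean(0)
print("dist pocket-dial",np.linalg.norm(C-[.5664,.08]),np.degrees(np.arctan2(*(C-[.5664,.08])[::-1]))-90)
for n in o: v=o[n][0]-C; print(n,np.degrees(np.arctan2(v[1],v[0])),np.linalg.norm(v))
for a,ce,mm in blobs(c,(105,110,60),(125,255,255)):
    if 250<ce[0]<310: print("master bar",a,p3(c,np.array([[281.,190.],[281,210]])), plane(c,cv2.boxPoints(rect(mm)),.082)[:,:2].mean(0))
E
```

```text
zero 145 [0.6181 0.2533] 0.0365 axis 176.0 len 0.0178
ptr 182 [0.618 0.297] 0.0335 axis 46.7 len 0.0176
bar z 0.06750525450596628 1275
bar [0.58080948 0.25453452] [(np.float64(0.0164), np.float64(92.6)), (np.float64(0.0564), np.float64(-4.2))]
dist pocket-dial 0.17512833391143035 -4.719605494382492
zero -1.8973029729212636 0.03732207862602984
ptr 48.7575104977023 0.05646238817456365
master bar 1845 [[0.58282621 0.09042381 0.08194791]
 [0.56774034 0.08212677 0.08155164]] [0.56826035 0.08050599]
```

The master's bar top is at 0.082 m, which means it is seated. Dial axis ≈(0.581, 0.255); the zero line is at about -4° and the pointer at about 47–48°, so the turn is about 51°. Moving over the dial.

```bash
python3 - <<'E'
from h import *
print(env.read_state()['eef_pos'])
plan([.5809,.2552,.09],-94,4)
E
```

```text
[0.56581006 0.08039246 0.14647472]
[0.0244, -0.0365, 0.0141, 0, 0, np.float64(8.21)]
[0.0189, -0.0396, 0.0141, 0, 0, np.float64(8.21)]
[0.0131, -0.0419, 0.0141, 0, 0, np.float64(8.21)]
[0.007, -0.0433, 0.0141, 0, 0, np.float64(8.21)]
```

```bash
python3 -m pendant '[[0.0244,-0.0365,0.014,0,0,8.2,-0.2],[0.019,-0.0396,0.014,0,0,8.2,-0.2],[0.013,-0.042,0.014,0,0,8.2,-0.2],[0.007,-0.0433,0.014,0,0,8.2,-0.2],[0,0,0,0,0,0,-0.2]]' 20
python3 - <<'E'
from h import *
c=imaging.camera("wrist");cv2.imwrite("pics/w9.png",c["frame"][:,:,::-1])
s=env.read_state();print(s['eef_pos'],yaw()[0])
ys,xs=np.mgrid[150:330,235:330]; uv=np.c_[xs.ravel(),ys.ravel()].astype(float)
P=p3(c,uv); k=(P[:,2]>.062)&(P[:,2]<.072); print(k.sum()); m=np.zeros((420,560),np.uint8); m[ys.ravel()[k],xs.ravel()[k]]=1
r=rect(m); B=plane(c,cv2.boxPoints(r),.068)[:,:2]; print(r)
print("bar",B.mean(0),[(np.linalg.norm(B[j]-B[j-1]).round(4),np.degrees(np.arctan2(*(B[j]-B[j-1])[::-1])).round(1)) for j in range(2)])
plan([.5809,.2552,.05],-94.2,1)
E
```

```text
t: 13.58
eef_pos: [0.5788, 0.2573, 0.0879]
orientation: [3.138, -0.102, -0.012]
force: [-1.2, 0.4, -0.0]
grip_width: 0.0562
[0.57976803 0.25577263 0.08905348] -93.76273618691104
1448
((283.1119384765625, 226.50167846679688), (19.281435012817383, 75.2005844116211), 0.8550974130630493)
bar [0.58118776 0.2560496 ] [(np.float64(0.0141), np.float64(85.3)), (np.float64(0.0565), np.float64(-4.9))]
[0.0012, 0.0005, 0.0391, 0, 0, np.float64(0.44)]
```

View pics/w9.png

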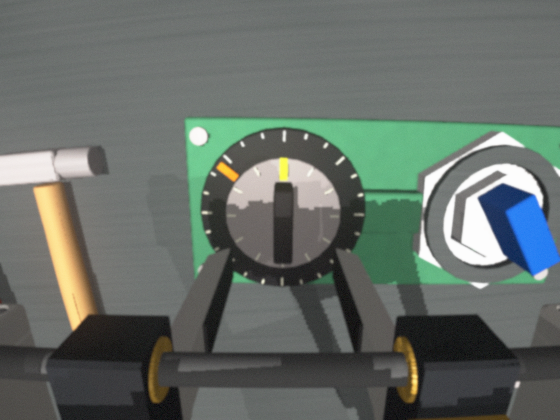

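The view is centred and the bar lies between the fingers. Lowering.

```bash
python3 -m pendant '[[0.001,0,0.03,0,0,0.9,-0.2],[0,0,0.03,0,0,0,-0.2],[0,0,0.01,0,0,0,-0.2],[0,0,0.006,0,0,0,-0.2],[0,0,0,0,0,0,-0.2]]' 15
python3 -m pendant '[[0,0,0,0,0,0,0.85],[0,0,0,0,0,0,0.85],[0,0,0,0,0,0,0.85],[0,0,0,0,0,0,0.85]]' 15
python3 - <<'E'
from h import *
s=env.read_state();print(s['eef_pos'],yaw()[0],s['force'],s['ft_torque'])
c=imaging.camera("wrist");cv2.imwrite("pics/w10.png",c["frame"][:,:,::-1])
E
```

```text
t: 14.25
eef_pos: [0.5839, 0.255, 0.0171]
orientation: [-3.139, 0.134, -0.001]
force: [-0.4, -1.0, -0.3]
grip_width: 0.056
t: 14.75
eef_pos: [0.5834, 0.2554, 0.0168]
orientation: [-3.139, 0.133, -0.001]
force: [-0.6, -0.3, 0.2]
grip_width: 0.0203
[0.5833906  0.25542651 0.01677222] -94.86205105103019 [-0.58270194 -0.32801886  0.2079828 ] [0.02184913 0.11991857 0.01470596]
```

View pics/w10.png

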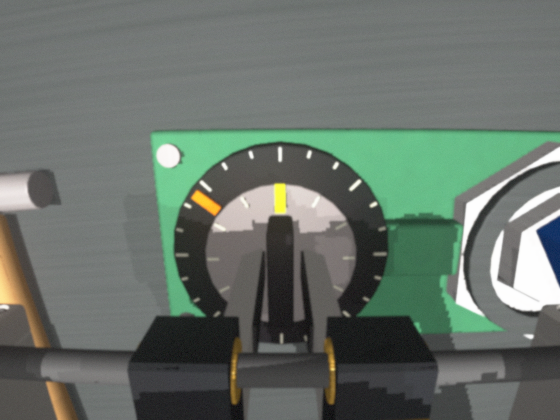

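```bash
python3 -m pendant '[[-0.002,0,0.003,0,0,0,0.85],[0,0,0,0,0,0,0.85],[0,0,0,0,0,0,0.85],[0,0,0,0,0,0,0.85]]' 20
python3 - <<'E'
from h import *
s=env.read_state();print(s['eef_pos'],yaw()[0],s['force'],s['ft_torque'],s['grip_width'])
E
```

```text
t: 15.3
eef_pos: [0.5837, 0.2567, 0.0166]
orientation: [-3.136, 0.133, -0.008]
force: [-0.4, 1.0, 9.1]
grip_width: 0.0142
[0.58372004 0.25674872 0.01660501] -94.85749344836432 [-0.37967722  0.99695381  9.11948312] [0.15665491 0.3853377  0.00857813] 0.014199346732769173
```

Gripped at 14.2 mm. I'll take off the downward push, then turn anticlockwise (negative about tool z).

```bash
python3 -m pendant '[[0,0,-0.003,0,0,-5,0.85],[0,0,0,0,0,-9,0.85]]' 20
python3 - <<'E'
from h import *
s=env.read_state();print(s['eef_pos'],yaw()[0],s['force'],s['ft_torque'],s['grip_width'])
E
```

```text
t: 15.55
eef_pos: [0.5836, 0.2575, 0.0167]
orientation: [-3.128, -0.256, -0.009]
force: [4.9, 5.7, -5.0]
grip_width: 0.0137
[0.58357673 0.25745623 0.01667682] -80.63227903986603 [ 4.8716913   5.66848646 -5.04866316] [ 0.92547398 -0.74893767 -0.05250648] 0.013665243067034543
```

```bash
python3 -m pendant '[[0,0,0.001,0,0,-9,0.85],[0,0,0,0,0,-9,0.85],[0,0,0,0,0,-9,0.85],[0,0,0,0,0,-9,0.85],[0,0,0,0,0,0,0.85]]' 20
python3 - <<'E'
from h import *
s=env.read_state();print(s['eef_pos'],yaw()[0],s['force'],s['ft_torque'],s['grip_width'])
c=imaging.camera("wrist");cv2.imwrite("pics/w11.png",c["frame"][:,:,::-1])
dial(c,(140,100,420,330))
E
```

```text
t: 16.18
eef_pos: [0.5828, 0.259, 0.0166]
orientation: [-2.897, -1.206, -0.009]
force: [1.6, 7.0, -0.2]
grip_width: 0.0138
[0.58279954 0.258957   0.01663258] -44.81275133502847 [ 1.60446008  7.04474807 -0.15842302] [ 1.25136101 -0.09138204  0.0090464 ] 0.013819443319466846
zero 382 [0.6098 0.2865] 0.0364 axis 48.7 len 0.0347
ptr 206 [0.6166 0.2954] 0.0337 axis 47.4 len 0.0179
```

View pics/w11.png

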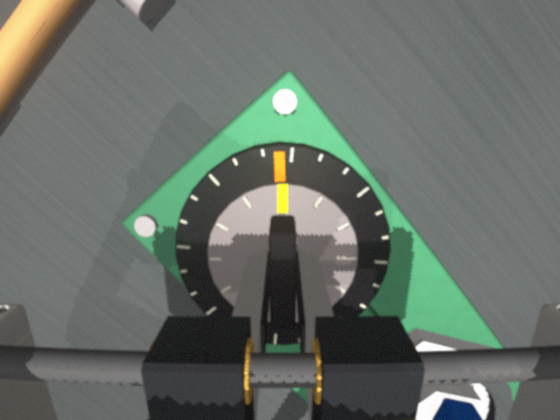

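```bash
python3 - <<'E'
from h import *
c=imaging.camera("wrist"); C=np.array([.581,.2556])
for n,lo,hi,z in (("zero",(27,150,100),(35,255,255),.0365),("ptr",(8,150,120),(21,255,255),.0337)):
    p=cm(c,lo,hi,(240,140,320,220)); Q=plane(c,p,z)[:,:2]; v=Q.mean(0)-C; V=np.linalg.eigh(np.cov(Q.T))[1][:,1]
    print(n,len(p),p.mean(0).round(1),Q.mean(0).round(4),np.degrees(np.arctan2(v[1],v[0])).round(1),(np.degrees(np.arctan2(V[1],V[0]))%180).round(1),np.linalg.norm(v).round(4))
# disc circle in picture: grey/ring outer extremes vs tick ring -> ring circle from dark mask
hsv=cv2.cvtColor(c["frame"],cv2.COLOR_RGB2HSV)
E
```

```text
zero 278 [282.2 197.3] [0.6071 0.2834] 46.8 44.7 0.0381
ptr 208 [279.1 169.8] [0.6167 0.2955] 48.2 48.4 0.0536
```

The zero line is about 2–3° short (45–46° against about 48°). Nudging it.

```bash
python3 -m pendant '[[0,0,0,0,0,-2.5,0.85],[0,0,0,0,0,0,0.85]]' 20
python3 -m pendant '[[0,0,0,0,0,0,0.2],[0,0,0,0,0,0,-0.1],[0,0,0,0,0,0,-0.1],[0,0,-0.01,0,0,0,-0.1],[0,0,-0.02,0,0,0,-0.1]]' 20
python3 -m pendant '[[0,0,-0.04,0,0,0,-0.1],[0,0,-0.04,0,0,0,-0.1],[0,0,0,0,0,0,-0.1],[0,0,0,0,0,0,-0.1]]' 20
python3 - <<'E'
from h import *
s=env.read_state();print(s['eef_pos'],yaw()[0],s['force'])
c=imaging.camera("wrist");cv2.imwrite("pics/w12.png",c["frame"][:,:,::-1]); 
for n,lo,hi,z in (("zero",(27,150,100),(35,255,255),.0365),("ptr",(8,150,120),(21,255,255),.0337)):
    p=cm(c,lo,hi,(180,80,380,300)); Q=plane(c,p,z)[:,:2]; V=np.linalg.eigh(np.cov(Q.T))[1][:,1]
    print(n,len(p),p.mean(0).round(1),Q.mean(0).round(4),(np.degrees(np.arctan2(V[1],V[0]))%180).round(1))
ys,xs=np.mgrid[100:330,200:360]; uv=np.c_[xs.ravel(),ys.ravel()].astype(float)
P=p3(c,uv); k=(P[:,2]>.062)&(P[:,2]<.072); m=np.zeros((420,560),np.uint8); m[ys.ravel()[k],xs.ravel()[k]]=1
r=rect(m); B=plane(c,cv2.boxPoints(r),.068)[:,:2]; C=B.mean(0)
print("bar",C,[(np.linalg.norm(B[j]-B[j-1]).round(4),np.degrees(np.arctan2(*(B[j]-B[j-1])[::-1])).round(1)) for j in range(2)])
for n,lo,hi,z in (("zero",(27,150,100),(35,255,255),.0365),("ptr",(8,150,120),(21,255,255),.0337)):
    v=plane(c,cm(c,lo,hi,(180,80,380,300)),z)[:,:2].mean(0)-C; print(n,np.degrees(np.arctan2(v[1],v[0])))
E
```

```text
t: 16.52
eef_pos: [0.5827, 0.259, 0.0167]
orientation: [-2.87, -1.267, -0.009]
force: [1.9, 7.3, 0.7]
grip_width: 0.0137
t: 17.15
eef_pos: [0.5805, 0.2551, 0.0457]
orientation: [-2.874, -1.268, 0.003]
force: [-0.7, -0.3, -0.3]
grip_width: 0.0516
t: 17.65
eef_pos: [0.5812, 0.2554, 0.1259]
orientation: [2.874, 1.268, 0.001]
force: [-0.2, 0.1, -1.0]
grip_width: 0.0517
[0.58115187 0.25541284 0.12591328] -42.37070683966621 [-0.15126298  0.10360023 -0.97096238]
zero 102 [280.9 162.5] [0.6059 0.2844] 47.5
ptr 114 [281.4 143.3] [0.6172 0.2963] 47.8
bar [0.58097192 0.25683624] [(np.float64(0.0562), np.float64(47.2)), (np.float64(0.0127), np.float64(-42.3))]
zero 47.89311520066218
ptr 47.43352841845425
```

View pics/w12.png

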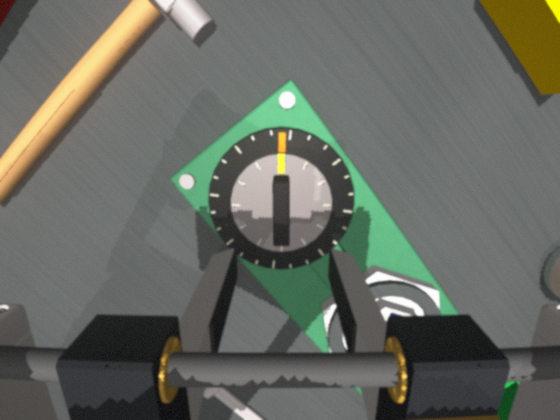

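The zero line at (281,162) and the pointer at (281,143) are in line to within 0.5°. One last look at the master and bystanders, then I'll hand in.

```bash
python3 - <<'E'
from h import *
c=imaging.camera("side"); crop(c,270,220,75,"s13.png",5)
for a,ce,m in blobs(c,(105,110,60),(125,255,255)):
    if 100<a<600: print(a,ce.round(1),p3(c,[ce]) if 0 else p3(c,np.array([ce])).round(4))
E
```

```text
262 [275.  201.7] [[0.5633 0.0674 0.084 ]]
368 [358.5 341.6] [[ 0.6025 -0.3563  0.0714]]
```

View pics/s13.png

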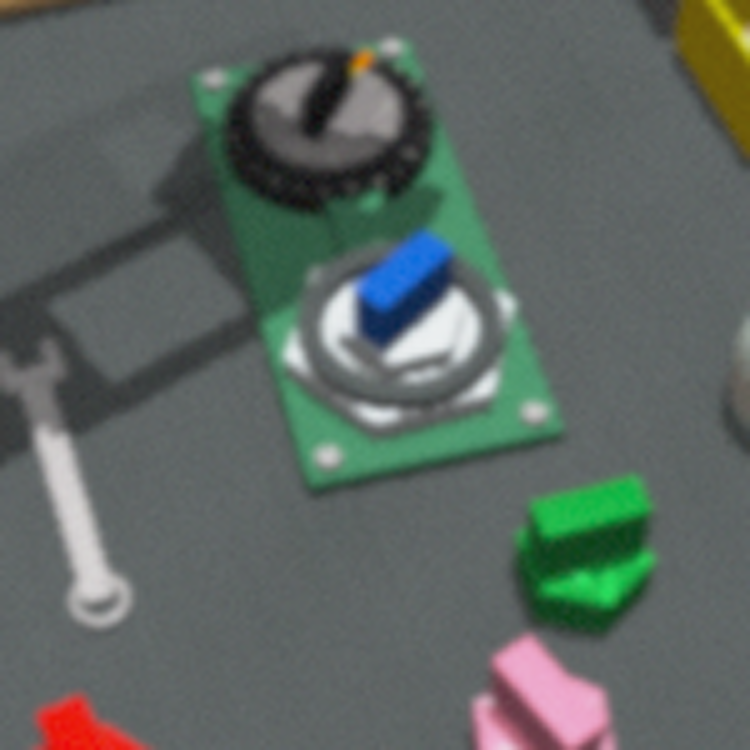

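The master sits home and level at (400,310) in this crop. The square master hasn't moved: its side-view pixel is still (358.5,341.6).

```bash
python3 -c "
from bench import env
print(env.hand_in()); print(env.read_state()['t'])"
```

```text
the job is handed in; nothing more can be done
None
the job is handed in; nothing more can be done
```

The hex master is fully home in the gauge's seat, and the dial's zero line is turned to the orange pointer. I handed the job in at about 18 s of the 61 s allowed; no verdict is reported.

**What I did:** I lowered the master in small steps with its foot already turned to the seat angle seen in the wrist view. It went straight down without catching on the ledge, so it needed no shuffling. I then turned the dial about 51° by its bar, nudged it a further 2.5°, let go and raised the hand clear.

**Last checks:**
- **Master:** it reached the floor at the expected height. Its bar top measured 82 mm by the wrist depth, which is right for fully home, and it looked level in the side view. The side camera's depth read 84 mm.
- **Pointer and dial:** the pointer swung about 0.9 rad. After release, the zero line and the pointer agreed within about 0.5° (under 0.01 rad).
- **Bystanders:** the square master was where it started. I did not measure the other bystanders individually, but nothing was seen disturbed.

**What failed or disagreed:**
- **First grasp slipped:** the fingers caught only the top edge of the bar. Depth showed the real fingertips about 32 mm higher than the reported tool point; I corrected for that and the second grasp held.
- **Top camera:** it read about 4 mm higher in y than the wrist camera. I used the wrist camera, and the fit bore that out.

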